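# Weigh a metal sample on the sprung hook scale

## Robot

A 6-joint arm with a two-finger parallel gripper is mounted at the origin on the work surface. World frame = base frame: x ahead of the robot, y to its left, z up, the work surface at z = 0. Lengths are in m, angles in rad, forces in N, time in s.
With the tool pointing down it reaches from about 0.375 to 0.9 m from the base axis. Payload 3.1 kg.
Tool frame: the origin (TCP) lies at the very end of the fingers, on their centre line; the grasp point (between the pads) lies 19 mm behind it; z points along the fingers, y is the direction in which the jaws open and shut (so a half turn about z gives the same grasp; the last joint's range is limited). The gripper opens to 85 mm and grips with 20 to 120 N. Pads are 22 mm wide; open, the fingers measure 114 mm over their backs; the gripper's body (76 mm by 85 mm) begins 54 mm behind the grasp point. The pads swing forward as they close: fully open they stand 13 mm farther back than shut.
Start: joints at [1.103, 0.527, 1.433, -0, 1.181, -0.178], TCP at [0.179, 0.599, 0.211] pointing down, gripper open.
Joint ranges: [-3.08, 3.08], [-0.75, 2.2], [0.22, 2.44], [-1.43, 4.57], [0, 2.65], [-2.85, 2.85]. Speed limits (rad/s): [2.79, 2.79, 3.14, 3.14, 3.14, 3.14].

## Interface

Orientations are given as a unit quaternion [x, y, z, w].
In Python, from station import manip gives the robot as it stands. The module is installed in compiled form; this text tells all that it offers.
- The arm moves only by the tool send_rows, never from a script. Its argument "commands" is a list of rows, each an object with "delta_pos": the shift along the world's x, y, z in cm, a list of three; "yaw": the turn about the world's z in rad. A call has 1 to 10 rows; each row shifts and turns the pose as measured when the row begins; what a row does not reach is not made up. A row lasts 1/8 s, in which the tool goes at most 62.5 mm and 10.7 degrees, less where a joint would pass 70% of its speed; a pose out of reach is approached as far as the arm can. A call is refused whole if a number of a shift passes 6.25 or a number of a turn 0.188, either way. A call with a gripper value outside its range is refused whole. "grip" is the closure, from -1 (fully open) to 1 (shut), set as the call begins (left out, the last holds). The fingers move at their own pace and stop on an object; "force" is the grip in N (left out, the last holds). Time passes only in rows, so rows that do not move let the fingers close. It gives the time, the measured TCP pose, the force and the opening at its end, in the units of the state.
- manip.sense(): the state, without advancing time (a new reading comes with each control period).
- manip.snapshot(name): name is "side" or "top" or "wrist"; returns the picture (400x640x3 uint8, blue, green, red); there is no depth.
- manip.get_calibration(name): a dict with "fx", "fy", "cx", "cy" (pixels), "world_to_cam" (4x4, takes a point from world to camera coordinates); the wrist camera has in their place "mount" (4x4, takes a point from camera to tool coordinates, whose origin is the TCP and whose axes are the flange's). Camera axes: x right, y down, z forward; pixel columns grow to the right and rows downward; lengths in m; the calibration is good to about 2 mm. A picture is of the moment at which its call begins: read the wrist's pose just before it. get_calibration takes no time and is no camera call.
- manip.sign_off(): hands the job in, once; it reports no verdict.
The state is a dict: "t": time; "q": joint angles; "qd": joint speeds; "tau": joint torques, N m; "tcp_pos": TCP position; "tool_rot": TCP orientation; "force": force on the tool from outside, world axes, zero at the start; "ft_torque": the same for the moment, N m; "finger_gap": opening from 0.0 (shut) to 1.0 (fully open).
Only numpy, scipy, OpenCV 4.12 (cv2) and the standard library are available. Lean on these libraries where they do the work, as an engineer would, in place of code of your own. Each camera call takes 0.05 s, during which the arm holds its last target. There are 200 camera calls.

## Task

Weigh the metal sample with the green tab: pick it up by its tab, hang it by its eye in the trough of the spring scale's hook, and let go gently, only when the scale already carries its weight, so that the hook neither drops nor bounces. Let it hang there untouched until it is still and for about two seconds more, then lift it smoothly off the hook and stand it upright in the blue tray, let go and leave it. Do not overload the hook or knock the scale, do not drop the sample, and leave everything else where it stands.

Things in the scene. Friction and masses are not known exactly. Their poses are not given: they have to be found in the camera images.
- sample_tab (a point): Centre of the green finger tab on top of the loose brass sample (mass unknown, 0.15 to 0.60 kg). Sample: 136 mm tall, on a foot disc 48 mm across, 32 mm high; above it a rectangular eye, a neck 8 mm square and 14 mm high, then the tab. Tab: 20 mm (x) by 12 mm (y, the side to pinch) by 40 mm high. This point is 116 mm above the underside, 20 mm below the top. z up; a half turn about z changes nothing.
- sample_eye (a point): Centre of the lower face of the eye's top bar, the face that rests on the hook: 40 mm below sample_tab, 76 mm above the underside. The eye is open through along the sample's x: 30 mm wide (y), 36 mm high (downward from this point). Bars 8 mm thick along x; top bar 6 mm high, side bars 6 mm wide.
- trough (a point): Centre of the hook's trough floor, where the eye's top bar must rest. The hook is a level steel blade, 8 mm wide, 4 mm thick, that sticks out of the scale along this frame's -x, roughly to the robot's right (-y). Trough 22 mm long (x), between the red tip (-x side) and a steel lip 8 mm high, 4 mm thick (+x side). 205 mm above the table unloaded; sinks with the load. z up.
- hook_tip (a point): Top of the red upturned tip at the free end of the hook: 13 mm from trough along -x, 12 mm above the trough floor; the tip is 4 mm thick along x, so its outer face is 15 mm from trough.
- hook (a joint): How far the hook has sunk, in m: 0 unloaded (top stop), growing downward, bottom stop 0.09. The spring gives 90 N per m (after a first 0.09 N), lightly damped: let go off balance it bounces for about 1 s. Gently: after letting go never faster than 0.06 m/s up or down, in the grip never above 0.2 m/s; never sunk past 0.08.
- tray: Blue plastic tray fixed on the table, 170 by 170 mm outside, walls 5 mm thick and 14 mm high, floor 5 mm thick; origin at the centre of its underside on the table, x and y along its sides.
- scale: The scale's fixed column and foot. Origin on the table, 105 mm along +x from under trough; same axes as trough. Column 76 mm wide (y), 257 mm high, its front face 6 mm in front (-x) of the origin; the hook's carriage block stands 28 mm in front of the origin. Foot plate 18 mm high, 160 mm wide, from 140 mm in front of the origin to 60 mm behind it.
- sample_red: Steel sample of the same shape with a red tab, leave alone; origin at the centre of its underside.
- sample_yellow: Copper sample of the same shape with a yellow tab, leave alone; origin at the centre of its underside.
- beaker: Glass beaker 70 mm wide, 90 mm high, leave alone; origin under its centre.
- reagent: Amber bottle with a red cap, 60 mm wide, 130 mm high, leave alone; origin under its centre.
- wash: White wash bottle 64 mm wide, 150 mm high, leave alone; origin under its centre.
- marker: Green and white marker pen, 125 mm long, lying, leave alone; origin under it.
Things that resemble listed ones, but are neither listed nor needed, are in the scene too. Leave any purple look-alike of the part that bears sample_tab alone.

How it is judged:
By the outcome, as a careful person would: the job done as asked, in the order asked, and still so for the second after the job is handed in, with the robot touching nothing.
It also fails if it takes over 72 s, if anything falls off the work surface, if the arm or the gripper's body presses on something with over 40 N, if the wrist force passes 120 N, or if a joint passes its speed limit or range.

## Working session

There is one attempt and no reset: what is moved stays moved. The work goes in short steps, Python scripts to look and compute and a tool call to move; the robot and the scene stay as the last step left them, time stands still between calls to the robot, and variables do not carry over. Pictures are saved under pics/ and viewed, about 8 in all and at most 12, crops included, and the job is handed in when it is done.

Besides the shell and the picture viewer there is one more tool, called as name([rows], argument=value, ...), one row to a line, values as JSON. send_rows: Moves the arm, as the interface text tells. Its arguments: {"type":"object","properties":{"commands":{"type":"array","items":{"type":"object","properties":{"delta_pos":{"type":"array","items":{"type":"number"}},"yaw":{"type":"number"}}}},"grip":{"type":"number"},"force":{"type":"number"}},"required":["commands"]}

```bash
mkdir -p pics; cat > h.py <<'E'
import numpy as np, cv2
from station import manip
def ray(name,u,v,cal=None):
    c=manip.get_calibration(name); W=np.linalg.inv(np.array(c["world_to_cam"]))
    d=W[:3,:3]@np.array([(u-c["cx"])/c["fx"],(v-c["cy"])/c["fy"],1]); return W[:3,3],d
def atz(name,u,v,z):
    o,d=ray(name,u,v); return o+d*(z-o[2])/d[2]
def tri(*obs):
    A=np.zeros((3,3));b=np.zeros(3)
    for n,u,v in obs:
        o,d=ray(n,u,v); d=d/np.linalg.norm(d); P=np.eye(3)-np.outer(d,d); A+=P;b+=P@o
    p=np.linalg.solve(A,b)
    return p,[proj(n,p)-np.array([u,v]) for n,u,v in obs]
def proj(n,p):
    c=manip.get_calibration(n); q=np.array(c["world_to_cam"])@np.append(p,1)
    return np.array([c["fx"]*q[0]/q[2]+c["cx"],c["fy"]*q[1]/q[2]+c["cy"]])
E
python3 - <<'E'
from h import *
np.set_printoptions(precision=3,suppress=True)
for n in("side","top"):
    im=manip.snapshot(n); cv2.imwrite(f"pics/{n}0.png",im)
    c=manip.get_calibration(n); print(n,c["fx"],c["cx"],c["cy"],np.linalg.inv(np.array(c["world_to_cam"])))
s=manip.sense(); print(s["t"],s["tcp_pos"],s["tool_rot"],s["force"],s["finger_gap"]); print(manip.get_calibration("wrist"))
E
```

```text
side 406.22823294516104 319.787159546313 199.73718543013675 [[ 0.924 -0.286  0.253  0.242]
 [-0.382 -0.668  0.639 -0.84 ]
 [-0.013 -0.687 -0.726  1.087]
 [ 0.     0.     0.     1.   ]]
top 449.7711082489061 317.515006914523 199.93084148489217 [[ 0.011 -0.982  0.189  0.327]
 [-1.    -0.012 -0.004 -0.026]
 [ 0.006 -0.189 -0.982  1.322]
 [ 0.     0.     0.     1.   ]]
0.1 [0.178 0.598 0.21 ] [ 0.144  0.99  -0.001 -0.   ] [-0.44  -0.24   0.383] 0.9971166161449893
{'fx': 334.1862888185108, 'fy': 334.1862888185108, 'cx': 318.9988502322748, 'cy': 196.9173313679243, 'mount': array([[-0.   , -0.95 , -0.311,  0.08 ],
       [ 1.   , -0.   , -0.   , -0.   ],
       [ 0.   , -0.311,  0.95 , -0.162],
       [ 0.   ,  0.   ,  0.   ,  1.   ]])}
```

View pics/side0.png

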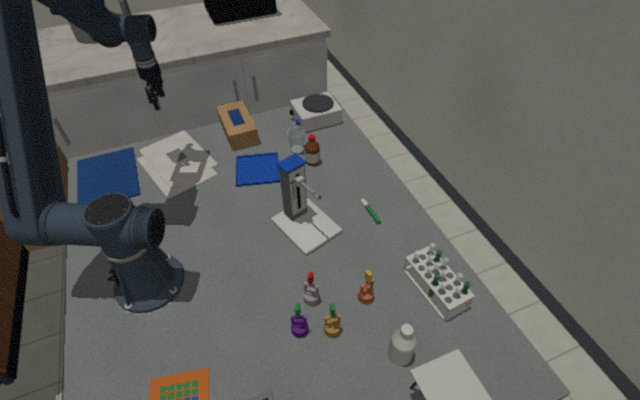

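View pics/top0.png

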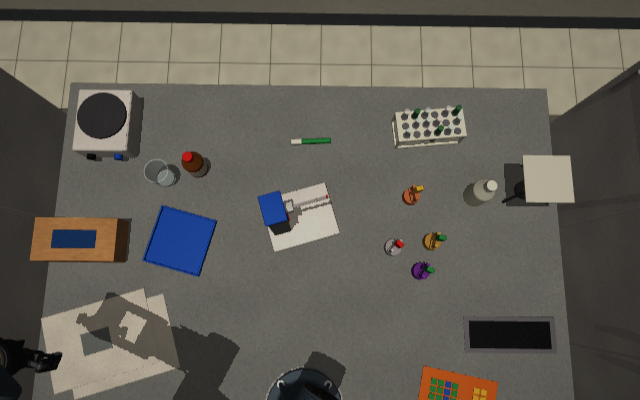

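Candidates for the green-tab sample: the brass body at side (332,320) / top (434,241), and the purple body with a green tab at side (299,322) / top (423,270), which is the look-alike. The red-tab, yellow-tab and green test-tube caps are other things. I choose the brass one and check it in a close crop.

```bash
python3 - <<'E'
import cv2,numpy as np
s=cv2.imread("pics/side0.png");t=cv2.imread("pics/top0.png")
def c(im,u,v,w,h,k): return cv2.resize(im[v:v+h,u:u+w],None,fx=k,fy=k,interpolation=cv2.INTER_CUBIC)
a=np.hstack([c(s,285,265,100,75,4),c(t,380,220,100,75,4)])
b=np.hstack([c(s,262,148,100,75,4),c(t,250,170,100,75,4)])
cv2.imwrite("pics/crop1.png",np.vstack([a,b]))
E
```

```text
(no output)
```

View pics/crop1.png

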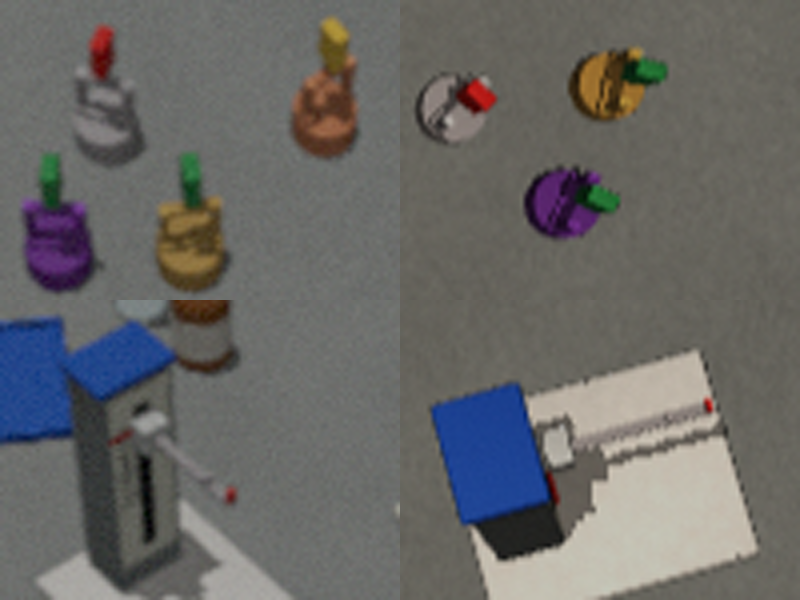

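```bash
python3 - <<'E'
from h import *
np.set_printoptions(precision=4,suppress=True)
print("tab",tri(("side",332.5,310),("top",442.2,237.7)))
print("tab top@z.136",atz("top",443.5,237.2,.136),"foot disc@.032",atz("top",432.2,241.3,.032))
print("tip",tri(("side",319.7,196.3),("top",327.2,196.4)), atz("top",327.2,196.4,.217))
a,b=atz("top",324.5,182.5,.018),atz("top",339.2,233,.018); print("foot front",a,b,np.linalg.norm(a-b),np.arctan2(*(a-b)[1::-1]))
m=(a+b)/2; d=(a-b)/np.linalg.norm(a-b); print("front mid",m)
# blue column top corners z .257
cs=[atz("top",250+x/4,170+(y-300)/4,.257) for x,y in((431-400,406),(518-400,384),(551-400,500),(464-400,523))]
for p in cs: print("col",p)
t=cv2.imread("pics/top0.png"); hsv=cv2.cvtColor(t,cv2.COLOR_BGR2HSV)
def rect(m):
    n,l,st,ce=cv2.connectedComponentsWithStats(m); i=1+st[1:,4].argmax(); return cv2.minAreaRect(np.argwhere(l==i)[:,::-1].astype(np.float32))
m=cv2.inRange(hsv,(100,120,30),(130,255,255)); mm=np.zeros_like(m); mm[195:285,135:225]=m[195:285,135:225]
r=rect(mm); q=cv2.boxPoints(r); P=np.array([atz("top",*p,.014) for p in q]); print("tray",P,P.mean(0),np.linalg.norm(P[0]-P[1]),np.linalg.norm(P[1]-P[2]))
# green tab orientation from top
m=cv2.inRange(hsv,(45,80,20),(85,255,255)); mm=m*0; mm[228:248,428:455]=m[228:248,428:455]; r=rect(mm);print("green",r)
mm=m*0; mm[262:280,420:440]=m[262:280,420:440]; print("purple green",rect(mm))
for p in [(0.5,-.1,.0)]: print(p)
E
```

```text
tab (array([ 0.4598, -0.3672,  0.1187]), [array([ 0.1226, -0.0382]), array([-0.0182,  0.1235])])
tab top@z.136 [ 0.4596 -0.3659  0.136 ] foot disc@.032 [ 0.459  -0.3627  0.032 ]
tip (array([ 0.552 , -0.0555,  0.2106]), [array([-0.3747,  0.1199]), array([ 0.0812, -0.4604])]) [ 0.5495 -0.0551  0.217 ]
foot front [ 0.6316 -0.052   0.018 ] [ 0.4813 -0.096   0.018 ] 0.15662009200918905 0.285189043452375
front mid [ 0.5565 -0.074   0.018 ]
col [0.5391 0.1134 0.257 ]
col [0.5533 0.0614 0.257 ]
col [0.4828 0.0397 0.257 ]
col [0.4683 0.0912 0.257 ]
tray [[0.3969 0.4724 0.014 ]
 [0.5659 0.4333 0.014 ]
 [0.5146 0.2635 0.014 ]
 [0.348  0.3064 0.014 ]] [0.4563 0.3689 0.014 ] 0.17346929488845117 0.17738006341300902
green ((441.0, 237.0), (6.0, 10.0), 90.0)
purple green ((428.9000549316406, 269.20001220703125), (9.838699340820312, 5.813776969909668), 26.56505012512207)
(0.5, -0.1, 0.0)
```

The brass body with the green tab is confirmed: its tab triangulates to z=0.119, where 0.116 is expected. The hook tip, scale foot and tray also fit the given sizes. I now move over toward the sample, staying above the scale.

send_rows([
  {"delta_pos": [2,-3,4],"yaw": -0.1},
  {"delta_pos": [3,-4.5,4],"yaw": -0.1},
  {"delta_pos": [3,-5,4],"yaw": -0.1},
  {"delta_pos": [3,-5,2],"yaw": -0.1},
  {"delta_pos": [3,-5,0],"yaw": -0.1},
  {"delta_pos": [3,-5,0],"yaw": -0.1},
  {"delta_pos": [3,-5,0],"yaw": -0.1},
  {"delta_pos": [3,-5,0],"yaw": -0.1},
  {"delta_pos": [1,-6,0],"yaw": -0.1},
  {"delta_pos": [0,-6,0],"yaw": -0.1},
], grip=-1)

```text
t: 1.35
tcp_pos: [0.4175, 0.098, 0.3434]
tool_rot: [0.611, 0.792, -0.002, -0.001]
force: [1.0, 0.7, -0.4]
finger_gap: 0.999
```

send_rows([
  {"delta_pos": [0,-6,0],"yaw": -0.05},
  {"delta_pos": [0,-6,0],"yaw": -0.05},
  {"delta_pos": [0,-6,0],"yaw": -0.05},
  {"delta_pos": [0,-6,0],"yaw": -0.05},
  {"delta_pos": [0,-6,0],"yaw": -0.05},
  {"delta_pos": [0,-5,0],"yaw": -0.05},
  {"delta_pos": [-1,-5,-2],"yaw": -0.05},
  {"delta_pos": [-1,-4,-3],"yaw": -0.05},
  {"delta_pos": [0,0,0],"yaw": 0},
])

```text
t: 2.48
tcp_pos: [0.3929, -0.3602, 0.2897]
tool_rot: [0.763, 0.647, -0.001, -0.002]
force: [0.1, 1.6, -0.3]
finger_gap: 1.002
```

```bash
cat >> h.py <<'E'
from scipy.spatial.transform import Rotation as Ro
def wcam():
    s=manip.sense(); im=manip.snapshot("wrist"); c=manip.get_calibration("wrist")
    T=np.eye(4); T[:3,:3]=Ro.from_quat(s["tool_rot"]).as_matrix(); T[:3,3]=s["tcp_pos"]
    return im,T@np.array(c["mount"]),c,s
def watz(W,c,u,v,z):
    d=W[:3,:3]@np.array([(u-c["cx"])/c["fx"],(v-c["cy"])/c["fy"],1]); return W[:3,3]+d*(z-W[2,3])/d[2]
def wproj(W,c,p):
    q=np.linalg.inv(W)@np.append(p,1); return np.array([c["fx"]*q[0]/q[2]+c["cx"],c["fy"]*q[1]/q[2]+c["cy"]])
E
python3 - <<'E'
from h import *
im,W,c,s=wcam(); np.save("w1.npy",W); cv2.imwrite("pics/w1.png",im)
print(s["tcp_pos"],s["tool_rot"],s["qd"].__abs__().max() if hasattr(s["qd"],"max") else s["qd"],wproj(W,c,[.4598,-.367,.136]))
E
```

```text
[ 0.39290392 -0.36021507  0.28965813] [ 7.62845546e-01  6.46577026e-01 -7.31078165e-04 -2.07083720e-03] 0.03986508257049212 [389.35642235 169.55972956]
```

View pics/w1.png

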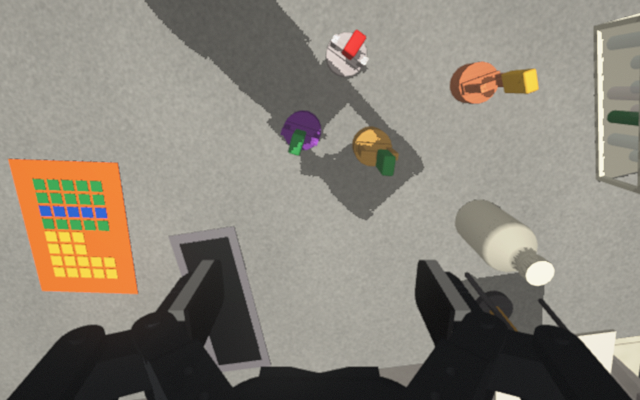

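```bash
python3 - <<'E'
import cv2
t=cv2.imread("pics/w1.png")[115:185,340:420]; cv2.imwrite("pics/w1c.png",cv2.resize(t,None,fx=8,fy=8,interpolation=cv2.INTER_CUBIC))
E
```

```text
(no output)
```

View pics/w1c.png

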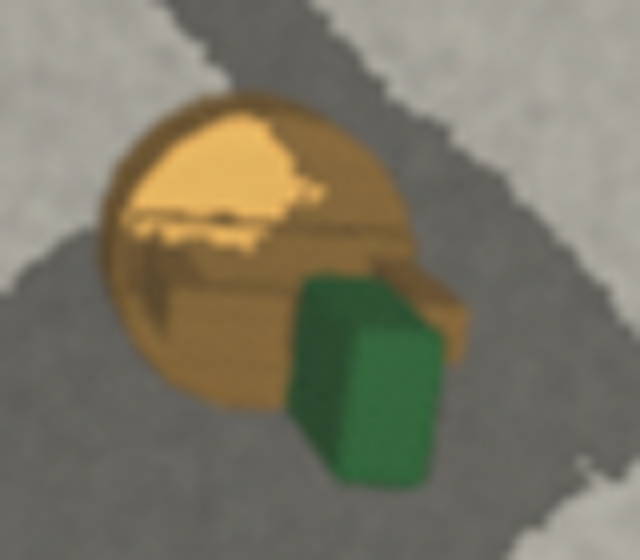

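```bash
python3 - <<'E'
from h import *
np.set_printoptions(precision=4,suppress=True)
W=np.load("w1.npy"); c=manip.get_calibration("wrist")
f=lambda x,y,z: watz(W,c,340+x/8,115+y/8,z)
P=[f(*p,.136) for p in((360,325),(443,333),(427,487),(340,482))]
print(np.array(P),np.mean(P,0))
ang=lambda v:np.arctan2(v[1],v[0])
for i in range(4): v=P[(i+1)%4]-P[i]; print(np.linalg.norm(v),ang(v))
v=f(415,228,.035)-f(130,215,.035); print("bar",np.linalg.norm(v),ang(v)); v=f(300,288,.038)-f(160,280,.038);print(ang(v))
print("disc",f(255,250,.03)); R=Ro.from_quat(manip.sense()["tool_rot"]).as_matrix(); print("tooly",ang(R[:,1]))
E
```

```text
[[ 0.4571 -0.3527  0.136 ]
 [ 0.4667 -0.3553  0.136 ]
 [ 0.463  -0.3739  0.136 ]
 [ 0.4527 -0.3716  0.136 ]] [ 0.4599 -0.3634  0.136 ]
0.010008559568266013 -0.260709710377249
0.018965021558098528 -1.7674979677479792
0.010626764168374806 2.9188422850581834
0.019338861586612726 1.3412484196974226
bar 0.04447008491128193 -0.20968155224262142
-0.22143814048426652
disc [ 0.459  -0.3618  0.03  ]
tooly -0.16298807310749794
```

Top face of the tab: 19 x 10.5 mm at (0.4600,-0.3635), yaw of its short axis about -0.22. That agrees with triangulation to within 4 mm. I approach above it with the jaws half open, since the purple look-alike stands about 87 mm off along the jaw axis.

send_rows([
  {"delta_pos": [3,-0.2,0],"yaw": -0.03},
  {"delta_pos": [3,-0.2,-2],"yaw": -0.03},
  {"delta_pos": [0.7,0,-4],"yaw": 0},
  {"delta_pos": [0,0,-4],"yaw": 0},
  {"delta_pos": [0,0,-2.5],"yaw": 0},
  {"delta_pos": [0,0,0],"yaw": 0},
  {"delta_pos": [0,0,0],"yaw": 0},
], grip=0, force=30)

```text
t: 3.4
tcp_pos: [0.4687, -0.3559, 0.1717]
tool_rot: [0.778, 0.628, 0.001, 0.004]
force: [-0.1, 0.0, 0.7]
finger_gap: 0.503
```

send_rows([
  {"delta_pos": [-0.9,-0.8,0],"yaw": 0},
  {"delta_pos": [0,0,0],"yaw": 0},
  {"delta_pos": [0,0,0],"yaw": 0},
])

```text
t: 3.78
tcp_pos: [0.4604, -0.3658, 0.1755]
tool_rot: [0.778, 0.628, 0.001, 0.008]
force: [0.3, -0.3, 0.7]
finger_gap: 0.499
```

```bash
python3 - <<'E'
from h import *
np.set_printoptions(precision=4,suppress=True)
im,W,c,s=wcam(); print(s["tcp_pos"],s["force"],s["qd"]); np.save("w2.npy",W)
u,v=wproj(W,c,[.4597,-.364,.136]).astype(int); print(u,v); u0,v0=max(u-80,0),max(v-60,0); print(u0,v0)
cr=im[v0:v0+120,u0:u0+160]; cv2.imwrite("pics/w2c.png",cv2.resize(cr,None,fx=5,fy=5,interpolation=cv2.INTER_CUBIC)); cv2.imwrite("pics/w2.png",im)
E
```

```text
[ 0.4604 -0.3658  0.1755] [ 0.2981 -0.3016  0.6647] [-0.0096 -0.0061 -0.0047 -0.0033  0.0016 -0.0043]
316 214
236 154
```

View pics/w2c.png

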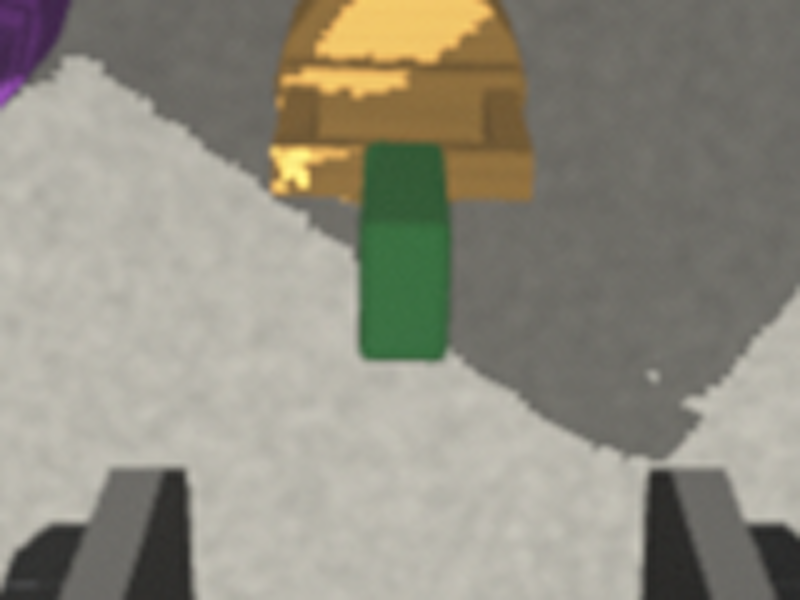

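The crop shows the green tab square to the jaws and centred between them: top face at pixel (317,212), predicted (316,214). I descend, then close.

send_rows([
  {"delta_pos": [0,0.1,-2.5],"yaw": 0},
  {"delta_pos": [0,0,-2.5],"yaw": 0},
  {"delta_pos": [0,0,-1.5],"yaw": 0},
  {"delta_pos": [0,0,0],"yaw": 0},
  {"delta_pos": [0,0,0],"yaw": 0},
])

```text
t: 4.45
tcp_pos: [0.4616, -0.3666, 0.1109]
tool_rot: [0.778, 0.628, 0.002, 0.01]
force: [0.2, 0.4, -0.1]
finger_gap: 0.5
```

send_rows([
  {"delta_pos": [-0.1,0.15,-1.4],"yaw": 0},
  {"delta_pos": [0,0,0],"yaw": 0},
])

```text
t: 4.7
tcp_pos: [0.4611, -0.3655, 0.0972]
tool_rot: [0.778, 0.628, 0.002, 0.012]
force: [-0.1, -0.7, -0.1]
finger_gap: 0.504
```

send_rows([
  {"delta_pos": [0,0,0],"yaw": 0},
  {"delta_pos": [0,0,0],"yaw": 0},
  {"delta_pos": [0,0,0],"yaw": 0},
  {"delta_pos": [0,0,0],"yaw": 0},
], grip=1, force=50)

```text
t: 5.2
tcp_pos: [0.4606, -0.3655, 0.0976]
tool_rot: [0.778, 0.628, 0.001, 0.011]
force: [-0.1, 0.5, -1.3]
finger_gap: 0.129
```

send_rows([
  {"delta_pos": [0,0,1],"yaw": 0},
  {"delta_pos": [0,0,2.5],"yaw": 0},
  {"delta_pos": [0,0,4],"yaw": 0},
  {"delta_pos": [0,0,4],"yaw": 0},
  {"delta_pos": [0,0,2.5],"yaw": 0},
  {"delta_pos": [0,0,1],"yaw": 0},
  {"delta_pos": [0,0,0],"yaw": 0},
  {"delta_pos": [0,0,0],"yaw": 0},
  {"delta_pos": [0,0,0],"yaw": 0},
])

```text
t: 6.32
tcp_pos: [0.456, -0.3593, 0.2459]
tool_rot: [0.778, 0.628, 0.002, 0.002]
force: [-0.7, 0.2, -5.5]
finger_gap: 0.126
```

```bash
python3 - <<'E'
from h import *
np.set_printoptions(precision=4,suppress=True)
im=manip.snapshot("side"); cv2.imwrite("pics/side1.png",im)
s=manip.sense(); print(s["t"],s["tcp_pos"],s["tool_rot"],s["force"],s["finger_gap"])
# hook tip red centroid, subpixel, both views from first images
for n,(u,v) in (("side",(320,196)),("top",(327,196))):
    t=cv2.imread(f"pics/{n}0.png"); cr=t[v-5:v+6,u-5:u+6].astype(float); w=np.clip(cr[...,2]-np.maximum(cr[...,0],cr[...,1])-40,0,None)
    Y,X=np.mgrid[v-5:v+6,u-5:u+6]; print(n,(w*X).sum()/w.sum(),(w*Y).sum()/w.sum(),(w>0).sum())
E
```

```text
6.375 [ 0.4559 -0.3591  0.2457] [0.7784 0.6278 0.0015 0.0021] [-0.7845 -0.2923 -6.645 ] 0.12510237934391827
side 319.2608695652174 195.8695652173913 6
top 326.76944444444445 195.675 7
```

Sample lifted: about 6 N load and a steady grip. Three independent estimates (tip, foot edge, column) put the trough at about (0.547,-0.043) with yaw 0.285. I go to a staging point about 60 mm in front of it.

send_rows([
  {"delta_pos": [1,1.5,2],"yaw": 0.05},
  {"delta_pos": [1.3,3,1.5],"yaw": 0.07},
  {"delta_pos": [1.3,3.5,0],"yaw": 0.07},
  {"delta_pos": [1.5,3.5,0],"yaw": 0.07},
  {"delta_pos": [1.5,3.5,0],"yaw": 0.07},
  {"delta_pos": [1.5,3,0],"yaw": 0.07},
  {"delta_pos": [1,2,-0.5],"yaw": 0.05},
  {"delta_pos": [0.5,1,-1],"yaw": 0.04},
  {"delta_pos": [0,0,0],"yaw": 0},
  {"delta_pos": [0,0,0],"yaw": 0},
])

```text
t: 7.62
tcp_pos: [0.5515, -0.1433, 0.2584]
tool_rot: [0.598, 0.802, -0.0, -0.004]
force: [-0.6, -0.2, -5.6]
finger_gap: 0.128
```

send_rows([
  {"delta_pos": [0.8,1.5,-0.4],"yaw": 0},
  {"delta_pos": [0.6,1.5,-0.4],"yaw": 0},
  {"delta_pos": [0,0.5,-0.2],"yaw": 0},
  {"delta_pos": [0,0,0],"yaw": 0},
  {"delta_pos": [0,0,0],"yaw": 0},
])

```text
t: 8.25
tcp_pos: [0.5663, -0.1073, 0.248]
tool_rot: [0.599, 0.801, -0.0, -0.004]
force: [-0.5, 0.2, -6.0]
finger_gap: 0.128
```

```bash
python3 - <<'E'
from h import *
np.set_printoptions(precision=4,suppress=True)
im,W,c,s=wcam(); np.save("w3.npy",W); cv2.imwrite("pics/w3.png",im)
print(s["t"],s["tcp_pos"],s["tool_rot"],s["qd"])
F=[]
for i in range(6):
    sd=manip.snapshot("side"); F.append(manip.sense()["force"])
print(np.mean(F,0),np.std(F,0)); cv2.imwrite("pics/side2.png",sd)
a=cv2.resize(im[60:260,220:420],(400,400),interpolation=cv2.INTER_CUBIC); b=cv2.resize(sd[150:250,270:370],(400,400),interpolation=cv2.INTER_CUBIC)
cv2.imwrite("pics/c3.png",np.hstack([a,b]))
print(wproj(W,c,[.5503,-.055,.217]),wproj(W,c,[.547,-.0427,.205]),s["finger_gap"])
E
```

```text
8.25 [ 0.5663 -0.1073  0.248 ] [ 0.5987  0.801  -0.0001 -0.0038] [ 0.003   0.0006  0.0022 -0.0016  0.0001  0.0021]
[-0.1204  0.0642 -4.9278] [0.5166 0.1909 0.5563]
[319.0646 133.5918] [319.692 109.492] 0.1275887036345646
```

View pics/c3.png

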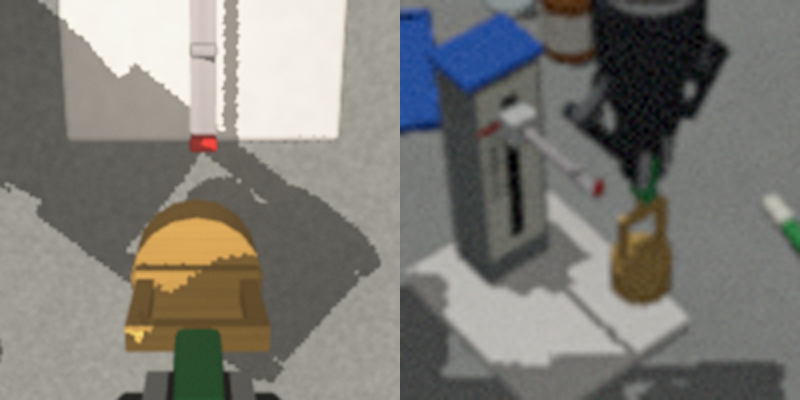

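```bash
python3 - <<'E'
from h import *
np.set_printoptions(precision=4,suppress=True)
W=np.load("w3.npy");c=manip.get_calibration("wrist")
xs=np.array([-.281,.9597,0]);ys=np.array([.9597,.281,0])
tip=watz(W,c,322,129.5,.217); lip=watz(W,c,321.5,84,.213); far=watz(W,c,321.2,62,.205); print("tip",tip,"lip",lip,np.linalg.norm((tip-lip)[:2]))
v=(far-tip);print("yaw",np.arctan2(v[1],v[0])-np.pi/2)
print("trough from tip",tip+.013*xs,"from lip",lip-.013*xs)
tc=np.array([.5663,-.1073,0])
for n,p in(("tip",tip),("lip",lip)):
  d=p-tc; print(n,"along x_s",d@xs,"y_s",d@ys)
# sample: tab top face left/right px in crop -> check lateral
print("foot",watz(W,c,319,60+240/2,.182), "bar bottom", watz(W,c,220+197/2,60+350/2,.2264+.006))
E
```

```text
tip [ 0.5513 -0.0523  0.217 ] lip [ 0.5439 -0.0287  0.213 ] 0.024687612202369365
yaw 0.30089945010566077
trough from tip [ 0.5476 -0.0398  0.217 ] from lip [ 0.5476 -0.0412  0.213 ]
tip along x_s 0.057006535933140395 y_s 0.0010129557214774286
lip along x_s 0.08169098777410255 y_s 0.0006296200384388787
foot [ 0.5605 -0.0904  0.182 ] bar bottom [ 0.566  -0.1092  0.2324]
```

The hook lies straight ahead of the eye, about 1 mm off laterally, and the trough is refined to (0.5476,-0.041). I thread the eye over the tip, slowly and level.

send_rows([
  {"delta_pos": [-0.25,0.9,0],"yaw": 0},
  {"delta_pos": [-0.3,1.1,0],"yaw": 0},
  {"delta_pos": [-0.3,1.1,0],"yaw": 0},
  {"delta_pos": [-0.3,1.1,0],"yaw": 0},
  {"delta_pos": [-0.25,0.9,0],"yaw": 0},
  {"delta_pos": [-0.1,0.4,0],"yaw": 0},
  {"delta_pos": [0,0,0],"yaw": 0},
  {"delta_pos": [0,0,0],"yaw": 0},
])

```text
t: 9.6
tcp_pos: [0.5498, -0.0478, 0.2483]
tool_rot: [0.598, 0.801, 0.0, -0.004]
force: [1.5, -0.3, -5.7]
finger_gap: 0.125
```

send_rows([
  {"delta_pos": [-0.2,0.5,0],"yaw": 0},
  {"delta_pos": [0,0.1,0],"yaw": 0},
  {"delta_pos": [0,0,0],"yaw": 0},
  {"delta_pos": [0,0,0],"yaw": 0},
])

```text
t: 10.1
tcp_pos: [0.5479, -0.0422, 0.2482]
tool_rot: [0.599, 0.801, 0.0, -0.004]
force: [-0.9, 0.8, -5.2]
finger_gap: 0.126
```

```bash
cat >> h.py <<'E'
def rep(k=8,show=None):
    F=[];P=[]
    for i in range(k):
        im=manip.snapshot("side"); s=manip.sense(); F.append(s["force"]);P.append(s["tcp_pos"])
    print("t",s["t"],"tcp",np.round(np.mean(P,0),4),"F",np.round(np.mean(F,0),2),"sd",np.round(np.std(F,0),2),"gap",round(s["finger_gap"],3),"rot",np.round(s["tool_rot"],4))
    return im
E
python3 - <<'E'
from h import *
im,W,c,s=wcam(); a=cv2.resize(im[60:260,220:420],(400,400),interpolation=cv2.INTER_CUBIC)
sd=rep(12); b=cv2.resize(sd[150:250,270:370],(400,400),interpolation=cv2.INTER_CUBIC)
cv2.imwrite("pics/c4.png",np.hstack([a,b]))
E
```

```text
t 10.75 tcp [ 0.5479 -0.0422  0.2482] F [ 0.1  -0.04 -5.37] sd [0.42 0.58 0.33] gap 0.128 rot [ 5.989e-01  8.008e-01  2.000e-04 -3.800e-03]
```

View pics/c4.png

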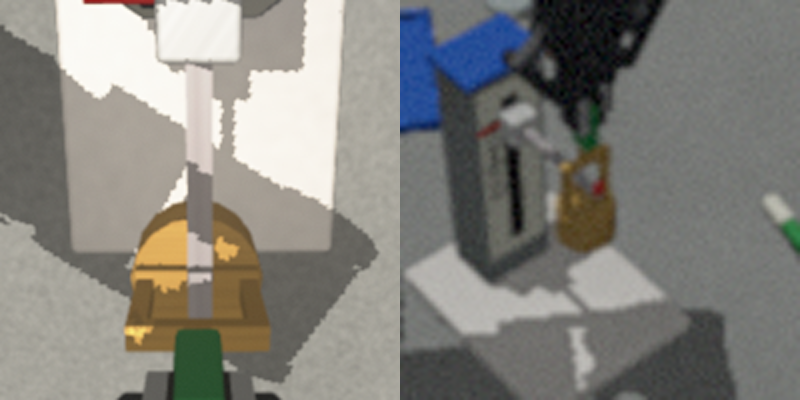

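Threaded: the side view shows the red tip through the eye, and the wrist view shows the blade centred in it. The weight reads about 5.4 N, so I expect about 59 mm of sink and a TCP of about 0.168 at balance. Lowering slowly.

send_rows([
  {"delta_pos": [0,0.1,-0.4],"yaw": 0},
  {"delta_pos": [0,0,-0.5],"yaw": 0},
  {"delta_pos": [0,0,-0.5],"yaw": 0},
  {"delta_pos": [0,0,-0.4],"yaw": 0},
  {"delta_pos": [0,0,-0.4],"yaw": 0},
  {"delta_pos": [0,0,-0.4],"yaw": 0},
  {"delta_pos": [0,0,-0.4],"yaw": 0},
  {"delta_pos": [0,0,-0.4],"yaw": 0},
  {"delta_pos": [0,0,-0.4],"yaw": 0},
  {"delta_pos": [0,0,-0.4],"yaw": 0},
])

```text
t: 12.0
tcp_pos: [0.548, -0.041, 0.2039]
tool_rot: [0.599, 0.801, 0.0, -0.004]
force: [-0.7, -0.3, -3.8]
finger_gap: 0.127
```

```bash
python3 - <<'E'
from h import *
rep(8)
E
```

```text
t 12.4 tcp [ 0.548  -0.0411  0.204 ] F [-0.49  0.24 -3.28] sd [0.34 0.37 0.37] gap 0.123 rot [ 5.989e-01  8.008e-01  2.000e-04 -3.600e-03]
```

The hook carries 2.1 N, exactly what 22.6 mm of sink predicts. I continue about 36 mm further.

send_rows([
  {"delta_pos": [0,0,-0.4],"yaw": 0},
  {"delta_pos": [0,0,-0.5],"yaw": 0},
  {"delta_pos": [0,0,-0.5],"yaw": 0},
  {"delta_pos": [0,0,-0.5],"yaw": 0},
  {"delta_pos": [0,0,-0.5],"yaw": 0},
  {"delta_pos": [0,0,-0.4],"yaw": 0},
  {"delta_pos": [0,0,-0.3],"yaw": 0},
  {"delta_pos": [0,0,-0.2],"yaw": 0},
  {"delta_pos": [0,0,0],"yaw": 0},
])

```text
t: 13.52
tcp_pos: [0.5482, -0.0411, 0.1698]
tool_rot: [0.599, 0.801, 0.0, -0.003]
force: [-0.9, -0.2, -0.2]
finger_gap: 0.127
```

```bash
python3 - <<'E'
from h import *
rep(20)
E
```

```text
t 14.525 tcp [ 0.5481 -0.0411  0.1698] F [-1.34  0.48 -0.02] sd [0.62 0.45 0.39] gap 0.126 rot [ 5.988e-01  8.009e-01  3.000e-04 -3.300e-03]
```

send_rows([
  {"delta_pos": [-0.04,0,-0.1],"yaw": 0},
  {"delta_pos": [0,0,0],"yaw": 0},
])

```text
t: 14.78
tcp_pos: [0.5481, -0.0411, 0.1688]
tool_rot: [0.599, 0.801, 0.001, -0.003]
force: [-0.4, -0.2, 0.5]
finger_gap: 0.124
```

```bash
python3 - <<'E'
from h import *
rep(16)
E
```

```text
t 15.575 tcp [ 0.5481 -0.0411  0.1689] F [-1.15  0.59  0.  ] sd [0.5  0.48 0.48] gap 0.125 rot [ 5.988e-01  8.009e-01  6.000e-04 -2.900e-03]
```

Balanced: the net vertical force on the tool is 0.0 ± 0.1 N. I ease the grip, then open.

send_rows([
  {"delta_pos": [0,0,0],"yaw": 0},
  {"delta_pos": [0,0,0],"yaw": 0},
], grip=1, force=20)

```text
t: 15.82
tcp_pos: [0.5481, -0.0411, 0.1689]
tool_rot: [0.599, 0.801, 0.001, -0.003]
force: [-1.8, 1.1, 0.2]
finger_gap: 0.127
```

send_rows([
  {"delta_pos": [0,0,0],"yaw": 0},
  {"delta_pos": [0,0,0],"yaw": 0},
  {"delta_pos": [0,0,0],"yaw": 0},
], grip=0.1)

```text
t: 16.2
tcp_pos: [0.5501, -0.0418, 0.1695]
tool_rot: [0.599, 0.801, 0.001, -0.001]
force: [-0.2, 0.3, 0.2]
finger_gap: 0.45
```

```bash
python3 - <<'E'
from h import *
im,W,c,s=wcam(); a=cv2.resize(im[60:260,220:420],(400,400),interpolation=cv2.INTER_CUBIC)
sd=rep(10); b=cv2.resize(sd[150:250,270:370],(400,400),interpolation=cv2.INTER_CUBIC)
cv2.imwrite("pics/c5.png",np.hstack([a,b])); cv2.imwrite("pics/side5.png",sd)
np.save("w5.npy",W)
E
```

```text
t 16.75 tcp [ 0.5497 -0.0416  0.1694] F [ 0.   -0.02 -0.31] sd [0.41 0.54 0.65] gap 0.449 rot [ 0.5989  0.8008  0.0012 -0.0012]
```

View pics/c5.png

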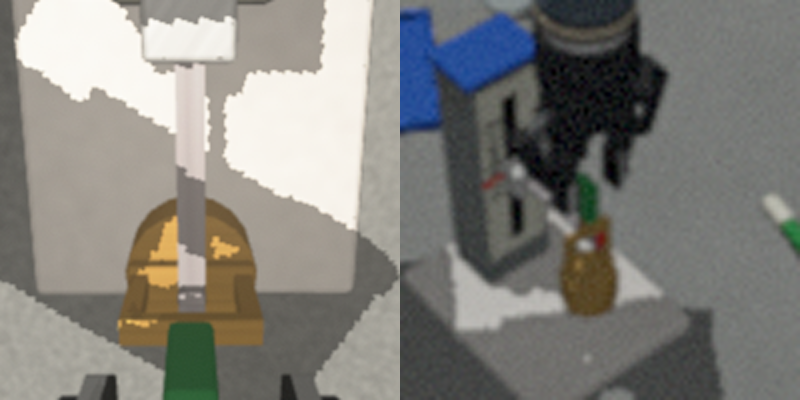

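The sample hangs in the trough, with the bar just inside the lip and the tab free between the open jaws. I wait untouched for about 4 s, checking that it is still.

```bash
python3 - <<'E'
from h import *
hsvg=lambda im:cv2.inRange(cv2.cvtColor(im,cv2.COLOR_BGR2HSV),(45,80,20),(85,255,255))
for i in range(80):
    if i%16==15:
        im,W,c,s=wcam(); m=hsvg(im)[180:330,270:340]; y,x=np.nonzero(m); print(round(s["t"],2),x.mean()+270,y.mean()+180,len(x),np.round(s["tcp_pos"],4))
    else: manip.snapshot("side")
E
```

```text
17.5 314.493698630137 258.9758904109589 1825 [ 0.5496 -0.0416  0.1694]
18.3 314.7858719646799 259.08443708609275 1812 [ 0.5497 -0.0416  0.1693]
19.1 314.43216630196935 259.02133479212256 1828 [ 0.5496 -0.0416  0.1693]
19.9 314.69028006589787 259.01922020867653 1821 [ 0.5496 -0.0416  0.1693]
20.7 314.5221917808219 259.04328767123286 1825 [ 0.5496 -0.0416  0.1693]
```

Still for over 3 s. I re-centre on the tab and grip.

send_rows([
  {"delta_pos": [-0.15,0.05,0],"yaw": 0},
  {"delta_pos": [0,0,0],"yaw": 0},
])

```text
t: 21.0
tcp_pos: [0.548, -0.0411, 0.1693]
tool_rot: [0.599, 0.801, 0.001, -0.001]
force: [0.2, -0.8, 0.4]
finger_gap: 0.452
```

send_rows([
  {"delta_pos": [0,0,0],"yaw": 0},
  {"delta_pos": [0,0,0],"yaw": 0},
  {"delta_pos": [0,0,0],"yaw": 0},
  {"delta_pos": [0,0,0],"yaw": 0},
], grip=1, force=50)

```text
t: 21.5
tcp_pos: [0.5479, -0.0411, 0.1693]
tool_rot: [0.599, 0.801, 0.001, -0.001]
force: [-0.4, 0.6, 0.4]
finger_gap: 0.128
```

send_rows([
  {"delta_pos": [0,0,0.4],"yaw": 0},
  {"delta_pos": [0,0,0.7],"yaw": 0},
  {"delta_pos": [0,0,0.9],"yaw": 0},
  {"delta_pos": [0,0,1],"yaw": 0},
  {"delta_pos": [0,0,1],"yaw": 0},
  {"delta_pos": [0,0,0.9],"yaw": 0},
  {"delta_pos": [0,0,0.6],"yaw": 0},
  {"delta_pos": [0,0,0.4],"yaw": 0},
  {"delta_pos": [0,0,0.3],"yaw": 0},
  {"delta_pos": [0,0,0.3],"yaw": 0},
])

```text
t: 22.75
tcp_pos: [0.5452, -0.0403, 0.2364]
tool_rot: [0.599, 0.801, -0.0, -0.004]
force: [-0.6, 0.7, -4.9]
finger_gap: 0.126
```

send_rows([
  {"delta_pos": [0.1,0,0.6],"yaw": 0},
  {"delta_pos": [0.1,0,0.5],"yaw": 0},
  {"delta_pos": [0,0,0.1],"yaw": 0},
  {"delta_pos": [0,0,0],"yaw": 0},
])

```text
t: 23.25
tcp_pos: [0.5474, -0.0403, 0.2491]
tool_rot: [0.599, 0.801, -0.0, -0.005]
force: [-0.1, 0.1, -5.6]
finger_gap: 0.128
```

send_rows([
  {"delta_pos": [0.25,-0.8,0],"yaw": 0},
  {"delta_pos": [0.3,-1.1,0],"yaw": 0},
  {"delta_pos": [0.3,-1.1,0],"yaw": 0},
  {"delta_pos": [0.3,-1.1,0],"yaw": 0},
  {"delta_pos": [0.3,-1.1,0],"yaw": 0},
  {"delta_pos": [0.3,-1.1,0],"yaw": 0},
  {"delta_pos": [0.2,-0.8,0],"yaw": 0},
  {"delta_pos": [0,0,0],"yaw": 0},
])

```text
t: 24.25
tcp_pos: [0.5682, -0.118, 0.2484]
tool_rot: [0.599, 0.8, -0.001, -0.005]
force: [-0.5, 0.2, -5.1]
finger_gap: 0.126
```

Clear of the hook. I route around the near side of the column to the tray.

send_rows([
  {"delta_pos": [-1.5,-0.5,1],"yaw": 0},
  {"delta_pos": [-3,0,2],"yaw": 0},
  {"delta_pos": [-3.5,0,1.5],"yaw": 0},
  {"delta_pos": [-3.5,0,0.5],"yaw": 0},
  {"delta_pos": [-3,1,0],"yaw": 0},
  {"delta_pos": [-1.5,2,0],"yaw": 0},
  {"delta_pos": [-0.5,3,0],"yaw": 0},
  {"delta_pos": [0,3.5,0],"yaw": 0},
  {"delta_pos": [0,3.5,0],"yaw": 0},
  {"delta_pos": [0,3,0],"yaw": 0},
])

```text
t: 25.5
tcp_pos: [0.3862, 0.0423, 0.3061]
tool_rot: [0.6, 0.8, -0.002, -0.003]
force: [0.3, -0.5, -4.7]
finger_gap: 0.121
```

send_rows([
  {"delta_pos": [0,3.5,0],"yaw": 0},
  {"delta_pos": [0,3.5,0],"yaw": 0},
  {"delta_pos": [0,3.5,0],"yaw": 0},
  {"delta_pos": [0,3.5,0],"yaw": 0},
  {"delta_pos": [0.8,3.5,0],"yaw": 0},
  {"delta_pos": [1.5,3.5,-1],"yaw": 0},
  {"delta_pos": [1.5,3.5,-1.5],"yaw": 0},
  {"delta_pos": [1.5,3,-2],"yaw": 0},
  {"delta_pos": [1,1.5,-2],"yaw": 0},
  {"delta_pos": [0,0,-1],"yaw": 0},
])

```text
t: 26.75
tcp_pos: [0.4389, 0.3398, 0.2391]
tool_rot: [0.596, 0.803, 0.001, 0.002]
force: [-0.3, -0.9, -4.6]
finger_gap: 0.121
```

send_rows([
  {"delta_pos": [0,0,0],"yaw": 0},
  {"delta_pos": [0,0,0],"yaw": 0},
])

```text
t: 27.0
tcp_pos: [0.437, 0.3378, 0.2397]
tool_rot: [0.596, 0.803, -0.001, 0.002]
force: [-0.0, 1.1, -5.6]
finger_gap: 0.122
```

send_rows([
  {"delta_pos": [1,1.5,-1],"yaw": 0},
  {"delta_pos": [0.9,1.4,-2.5],"yaw": 0},
  {"delta_pos": [0,0,-3],"yaw": 0},
  {"delta_pos": [0,0,-2.5],"yaw": 0},
  {"delta_pos": [0,0,-1.5],"yaw": 0},
  {"delta_pos": [0,0,-0.6],"yaw": 0},
  {"delta_pos": [0,0,0],"yaw": 0},
  {"delta_pos": [0,0,0],"yaw": 0},
])

```text
t: 28.0
tcp_pos: [0.4642, 0.3725, 0.1294]
tool_rot: [0.597, 0.802, 0.008, 0.005]
force: [0.1, 0.1, -5.3]
finger_gap: 0.124
```

send_rows([
  {"delta_pos": [-0.3,-0.2,-0.9],"yaw": 0},
  {"delta_pos": [0,0,-0.8],"yaw": 0},
  {"delta_pos": [0,0,-0.3],"yaw": 0},
  {"delta_pos": [0,0,0],"yaw": 0},
  {"delta_pos": [0,0,0],"yaw": 0},
])

```text
t: 28.62
tcp_pos: [0.4618, 0.3708, 0.1096]
tool_rot: [0.597, 0.802, 0.009, 0.005]
force: [0.6, -0.2, -5.4]
finger_gap: 0.127
```

send_rows([
  {"delta_pos": [0,0,-0.25],"yaw": 0},
  {"delta_pos": [0,0,-0.15],"yaw": 0},
  {"delta_pos": [0,0,0],"yaw": 0},
])

```text
t: 29.0
tcp_pos: [0.4621, 0.371, 0.1056]
tool_rot: [0.597, 0.802, 0.009, 0.006]
force: [0.3, -0.2, -5.6]
finger_gap: 0.126
```

send_rows([
  {"delta_pos": [0,0,-0.15],"yaw": 0},
  {"delta_pos": [0,0,-0.1],"yaw": 0},
  {"delta_pos": [0,0,0],"yaw": 0},
])

```text
t: 29.38
tcp_pos: [0.4625, 0.3711, 0.1037]
tool_rot: [0.597, 0.802, 0.01, 0.006]
force: [-0.5, -1.4, -4.7]
finger_gap: 0.129
```

```bash
python3 - <<'E'
from h import *
rep(5)
E
```

```text
t 29.625 tcp [0.4625 0.3711 0.1037] F [-0.62 -0.29 -3.29] sd [0.47 0.33 0.44] gap 0.125 rot [0.5973 0.8019 0.0098 0.0058]
```

send_rows([
  {"delta_pos": [0,0,-0.12],"yaw": 0},
  {"delta_pos": [0,0,-0.08],"yaw": 0},
  {"delta_pos": [0,0,0],"yaw": 0},
])

```text
t: 30.0
tcp_pos: [0.463, 0.3714, 0.1035]
tool_rot: [0.597, 0.802, 0.01, 0.006]
force: [-1.4, -0.2, -0.8]
finger_gap: 0.121
```

```bash
python3 - <<'E'
from h import *
rep(4)
E
```

```text
t 30.2 tcp [0.4631 0.3714 0.1035] F [-1.09 -1.01  2.18] sd [0.34 0.23 0.48] gap 0.127 rot [0.5972 0.802  0.0105 0.0063]
```

The tray floor now carries the sample. I release and rise straight up.

send_rows([
  {"delta_pos": [0,0,0],"yaw": 0},
  {"delta_pos": [0,0,0],"yaw": 0},
  {"delta_pos": [0,0,0],"yaw": 0},
  {"delta_pos": [0,0,0],"yaw": 0},
], grip=0, force=20)

```text
t: 30.7
tcp_pos: [0.4657, 0.3728, 0.1037]
tool_rot: [0.597, 0.802, 0.013, 0.008]
force: [-0.2, -0.8, 1.1]
finger_gap: 0.501
```

send_rows([
  {"delta_pos": [0,0,1],"yaw": 0},
  {"delta_pos": [0,0,2],"yaw": 0},
  {"delta_pos": [0,0,3],"yaw": 0},
  {"delta_pos": [0,0,3],"yaw": 0},
  {"delta_pos": [0,0,3],"yaw": 0},
  {"delta_pos": [-1,1,3],"yaw": 0},
  {"delta_pos": [-2,2,1],"yaw": 0},
  {"delta_pos": [-2,2,0],"yaw": 0},
  {"delta_pos": [0,0,0],"yaw": 0},
  {"delta_pos": [0,0,0],"yaw": 0},
])

```text
t: 31.95
tcp_pos: [0.4155, 0.4237, 0.2761]
tool_rot: [0.598, 0.801, 0.018, 0.009]
force: [0.1, 0.2, -0.7]
finger_gap: 0.498
```

```bash
python3 - <<'E'
from h import *
im,W,c,s=wcam(); sd=manip.snapshot("side"); a=cv2.resize(im,(640,400)); 
b=cv2.resize(sd[120:240,215:355],(466,400)); w=np.hstack([cv2.resize(im[:,120:520],(333,333)),cv2.resize(sd[120:260,215:395],(428,333))]); cv2.imwrite("pics/c6.png",w); print(s["tcp_pos"],s["force"],s["t"]); cv2.imwrite("pics/side6.png",sd)
E
```

```text
[0.41554818 0.42372626 0.27613667] [ 0.09740589  0.1790061  -0.70205137] 31.95
```

View pics/c6.png

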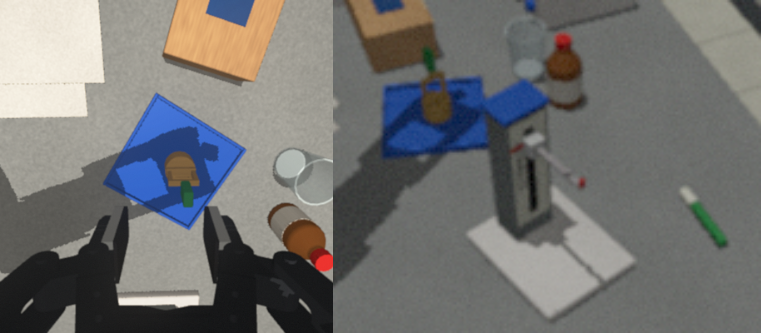

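The sample stands upright inside the tray, the hook is back at its top stop, the other items are in place and the arm is clear. Handing in.

```bash
python3 -c "
from station import manip
print(manip.sign_off())"
```

```text
the job is handed in; nothing more can be done
None
```

The brass sample with the green tab was weighed on the hook and now stands upright in the blue tray. The job was handed in at about 32 s of robot time, under the 72 s limit.

- **Hanging:** I threaded the eye over the red tip and lowered it slowly. I let go only when the vertical force on the gripper read 0.0 ± 0.1 N. The sample then hung for about 4.5 s, and the tab's image stayed within 0.4 px over the last 3 s.
- **Weight:** the wrist read 5.4 N in the grip, about 0.55 kg. The spring agrees: about 57 mm of sink, or 5.2 N.
- **Placing:** it was lifted off the hook smoothly, lowered until the tray floor carried it, and released about 7 mm from the tray centre. At that point the tool was tilted by about 1.4°.
- **Last pictures:** they show the sample upright inside the tray, the hook back up, the bottles, beaker and marker in place, and the gripper clear of everything. The red, yellow and purple samples were outside those crops, so I did not look at them again; nothing was moved near them after the pick-up.

- **Sideways force:** just before I let go on the hook, the gripper felt about 1.2 N sideways. The tool shifted about 2 mm when it opened.
- **Hook speed after release:** I could not measure it directly. The picture taken just after the jaws opened and the later ones gave no sign of a bounce.

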